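# Let the sample tube out of the two-lane feeder

## Task

One lane of the two-lane gravity feeder holds a capped sample tube and the other holds a dropper bottle, each lying behind its gate. With a fingertip, press down the paddle of the tube's lane so that its gate lifts, keep it down until the tube has rolled to rest in the tray at the foot of the lane, then let the paddle come up so that the gate shuts again. Touch neither the tube nor the dropper bottle, leave the dropper bottle waiting behind its own shut gate, and do not disturb the things standing beside the feeder.

Things in the scene. Friction and masses are not known exactly. Their poses are not given: they have to be found in the camera images.
- feeder: Two-lane gravity feeder, fixed, 195 x 214 mm, 100 mm high. Origin on the worktop under the lever axle, midway; x points uphill (to the robot's left), +y is its left. Its lanes slope 13 degrees down to -x into a tray with a front lip at x -155 mm; walls at y -104, 0 and 104 mm. Over each lane a lever along x rocks on an axle at x 0, z 92 mm: gate at its front, paddle at its rear. Left lever y +39 mm, right y -65 mm.
- left_pad (a point): Centre of the top face of the left (+y) lane's grey square paddle, 42 x 42 mm, 78 mm behind the axle, overhanging the feeder's rear with nothing under it. 99 mm above the worktop when up, about 30 mm lower fully pressed.
- right_pad (a point): The same point on the right lane's paddle.
- left_gate (a point): Middle of the lower edge of the left lane's steel gate blade (48 mm wide), 66 mm in front of the axle; shut, 39 mm above the worktop and 3 mm above the lane floor.
- right_gate (a point): The same point on the right lane's gate.
- left_lever (a joint): Angle of the left lever, rad: 0 = paddle up and gate shut (a spring returns it there when let go), 0.40 = paddle fully down on its stop. The tube passes from about 0.25. Pressing the paddle takes about 2 N at first, 3 to 4 N fully down, more against the stop.
- right_lever (a joint): The same for the right lever.
- tube: Capped sample tube, 88 mm long, body 13 mm, cap 17 mm across, 12 g, lying across either lane behind its gate. Origin at the centre of its round end, z along it to the cap, to the feeder's +y: origin at feeder y about +8 mm (left lane) or -96 mm (right). With the gate up it rolls in about a second from x -58, z 44 mm to the tray at x -148, z 25 mm.
- reagent: Dropper bottle with a pointed cap, 56 mm long, 23 mm across, lying across the other lane behind its gate. Origin at the centre of its base, z axis towards the cap. It stays there.
- bottle: Bystander: large spouted bottle, 53 mm across, 131 mm high, standing behind the paddles (uphill of the feeder). Origin under its centre.
- carton: Bystander: flat carton 74 x 96 x 38 mm, lying beyond the feeder's tray. Origin under its centre.
- stand: Bystander: one-place tube stand, 42 x 42 mm, 24 mm high, beyond the feeder's tray. Origin under its centre.

How it is judged:
By the outcome, as a careful person would: the job done as asked, in the order asked, and still so for the second after the job is handed in, with the robot touching nothing.
It also fails if it takes over 32 s, if anything falls off the work surface, if the arm or the gripper's body presses on something with over 40 N, if the wrist force passes 120 N, or if a joint passes its speed limit or range.

## Robot

A 6-joint arm with a two-finger parallel gripper is mounted at the origin on the work surface; the furniture and walls round the work are solid. World frame = base frame: x ahead of the robot, y to its left, z up, the work surface at z = 0. Lengths are in m, angles in rad, forces in N, time in s.
With the tool pointing down it reaches from about 0.25 to 0.775 m from the base axis. Payload 8.9 kg.
Tool frame: the origin (TCP) lies between the finger pads; the fingertips stand 11 mm ahead of it and the grasp point (between the pads) lies 8 mm behind it; y points along the fingers, x is the direction in which the jaws open and shut, and the axes are right-handed (so a half turn about y gives the same grasp; the last joint's range is limited). The gripper opens to 85 mm and grips with 20 to 120 N. Pads are 22 mm wide; open, the fingers measure 114 mm over their backs; the gripper's body (76 mm by 85 mm) begins 54 mm behind the grasp point. The pads swing forward as they close: fully open they stand 13 mm farther back than shut.
Start: joints at [0.992, 0.291, -0.153, 1.127, 0, 1.431], TCP at [0.224, 0.475, 0.242] pointing down, gripper open.
Joint ranges: [-2.52, 2.52], [-0.91, 1.74], [-1.3, 1.37], [-1.96, 2.02], [-1.52, 1.47], [-3.14, 3.14]. Speed limits (rad/s): [2.22, 2.22, 2.79, 3.14, 3.14, 3.14].

## Interface

Orientations are given as a rotation vector (axis times angle).
In Python, from workcell import * gives the robot as it stands. The module is installed in compiled form; this text tells all that it offers.
- The arm moves only by the tool apply_moves, never from a script. Its argument "rows" is a list of rows, each a list of 3 entries, a list of its own where there are three numbers: the shift along the world's x, y, z in mm, then the turn, a rotation vector about the world's x, y, z in rad, then the opening, from -1 (shut) to 1 (fully open), so that 0 is half open. In form: [[[x, y, z], [rx, ry, rz], hand], ...]. A call has 1 to 8 rows; each row shifts and turns the commanded pose from where the row before left it; what a row does not reach is not made up. A row lasts 1/12 s, in which the tool goes at most 41.7 mm and 7.16 degrees, less where a joint would pass 70% of its speed; a pose out of reach is approached as far as the arm can. A call is refused whole if a number of a shift passes 41.7 or a number of a turn 0.125, either way. A call with a gripper value outside its range is refused whole. The fingers move at their own pace and stop on an object; "grip_force" is the grip in N (left out, the last holds). Time passes only in rows, so rows that do not move let the fingers close. It gives the time, the measured TCP pose, the force and the opening at its end, in the units of the state.
- get_obs(): the state, without advancing time (a new reading comes with each control period).
- snapshot(name): name is "scene" or "top" or "wrist"; returns a dict with "color" (384x512x3 uint8, red, green, blue), "K" (3x3 intrinsics, pixels), "dist" ([k1, k2, p1, p2, k3] as OpenCV has them; the pictures are not rectified), "T" (4x4, takes a point from camera to world coordinates). Camera axes: x right, y down, z forward; pixel columns grow to the right and rows downward; lengths in m; the calibration is good to about 2 mm. A picture is of the moment at which its call begins. There is no depth.
- close_job(): hands the job in, once; it reports no verdict.
The state is a dict: "clock": time; "joints": joint angles; "joint_velocities": joint speeds; "tau": joint torques, N m; "tool_pos": TCP position; "eef_rot": TCP orientation; "contact_force": force on the tool from outside, world axes, zero at the start; "moment": the same for the moment, N m; "finger_gap": finger opening in m.
Only numpy, scipy, OpenCV 4.12 (cv2) and the standard library are available. Lean on these libraries where they do the work, as an engineer would, in place of code of your own. Each camera call takes 0.05 s, during which the arm holds its last target.

## Working session

There is one attempt and no reset: what is moved stays moved. The work goes in short steps, Python scripts to look and compute and a tool call to move; the robot and the scene stay as the last step left them, time stands still between calls to the robot, and variables do not carry over. Pictures are saved under pics/ and viewed, and the job is handed in when it is done.

Besides the shell and the picture viewer there is one more tool, called after "Request:" as name([rows], argument=value, ...), one row to a line, values as JSON. apply_moves: Moves the arm, as the interface text tells. Its arguments: {"type":"object","properties":{"rows":{"type":"array","items":{"type":"array"}},"grip_force":{"type":"number"}},"required":["rows"]}

```bash
mkdir -p pics; python3 - <<'E'
from workcell import *
import cv2,numpy as np
np.set_printoptions(precision=4,suppress=True)
o=get_obs();print({k:o[k] for k in('clock','tool_pos','eef_rot','contact_force','finger_gap')})
for n in('scene','top','wrist'):
    s=snapshot(n);cv2.imwrite(f'pics/{n}0.png',s['color'][:,:,::-1]);print(n,s['K'],s['dist'],s['T'])
E
```

```text
{'clock': 0.0, 'tool_pos': array([0.2233, 0.4747, 0.2417]), 'eef_rot': array([-1.3863, -0.8785,  0.8805]), 'contact_force': array([-0.1463, -0.5031,  0.2122]), 'finger_gap': 0.08542666588742835}
scene [[441.5609   0.     255.2158]
 [  0.     441.5609 200.5153]
 [  0.       0.       1.    ]] [-0.1406  0.      0.      0.      0.    ] [[-0.6066 -0.5102  0.6097 -0.1318]
 [-0.795   0.3855 -0.4683  0.6716]
 [ 0.0039 -0.7688 -0.6395  0.7258]
 [ 0.      0.      0.      1.    ]]
top [[456.5481   0.     252.4007]
 [  0.     456.5481 191.0169]
 [  0.       0.       1.    ]] [-0.1166  0.      0.      0.      0.    ] [[ 0.0002 -0.9842  0.1771  0.3257]
 [-1.     -0.0017 -0.0079  0.2272]
 [ 0.0081 -0.1771 -0.9842  1.0187]
 [ 0.      0.      0.      1.    ]]
wrist [[335.3508   0.     255.3444]
 [  0.     335.3508 193.1572]
 [  0.       0.       1.    ]] [-0.066  0.     0.     0.     0.   ] [[ 0.4251  0.8711  0.2458  0.1599]
 [ 0.9051 -0.4086 -0.1175  0.5041]
 [-0.0019  0.2724 -0.9622  0.3732]
 [ 0.      0.      0.      1.    ]]
```

View pics/scene0.png

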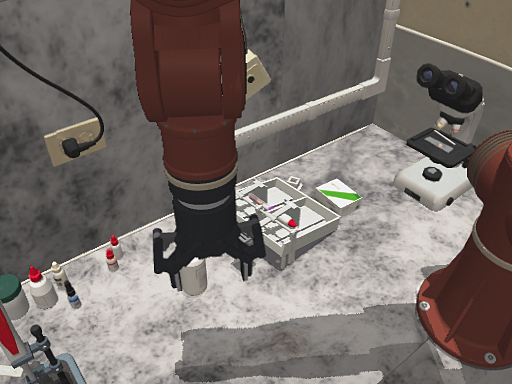

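View pics/top0.png

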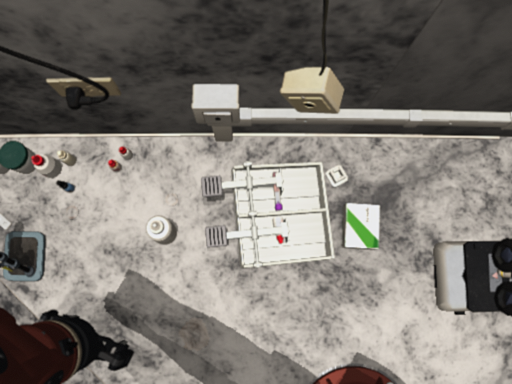

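View pics/wrist0.png

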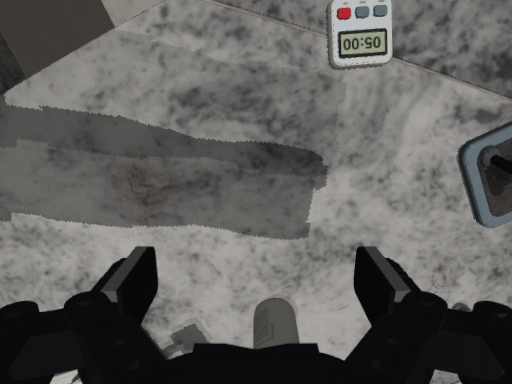

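```bash
python3 - <<'E'
import cv2
a=cv2.imread('pics/top0.png')[140:280,190:350];cv2.imwrite('pics/z1.png',cv2.resize(a,None,fx=5,fy=4.2,interpolation=2)[:600])
a=cv2.imread('pics/scene0.png')[160:280,200:370];cv2.imwrite('pics/z2.png',cv2.resize(a,None,fx=4.5,fy=4.5,interpolation=2))
E
```

```text
(no output)
```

View pics/z1.png

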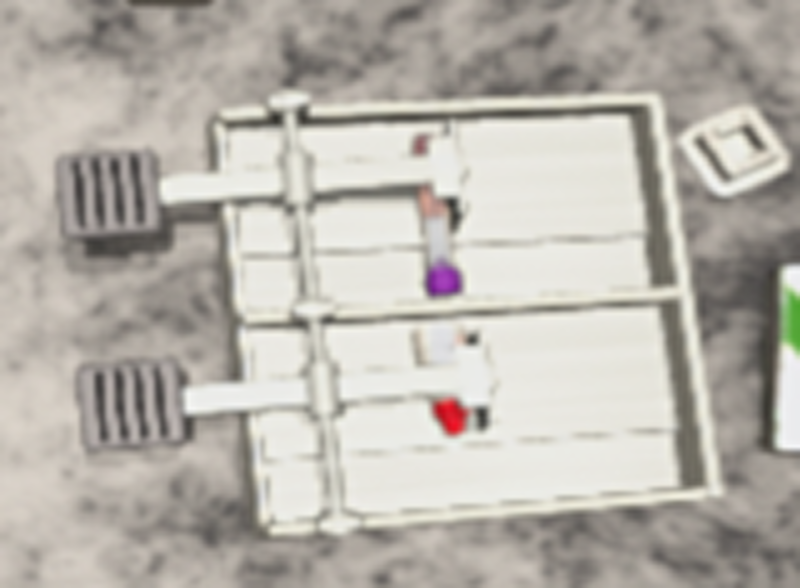

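View pics/z2.png

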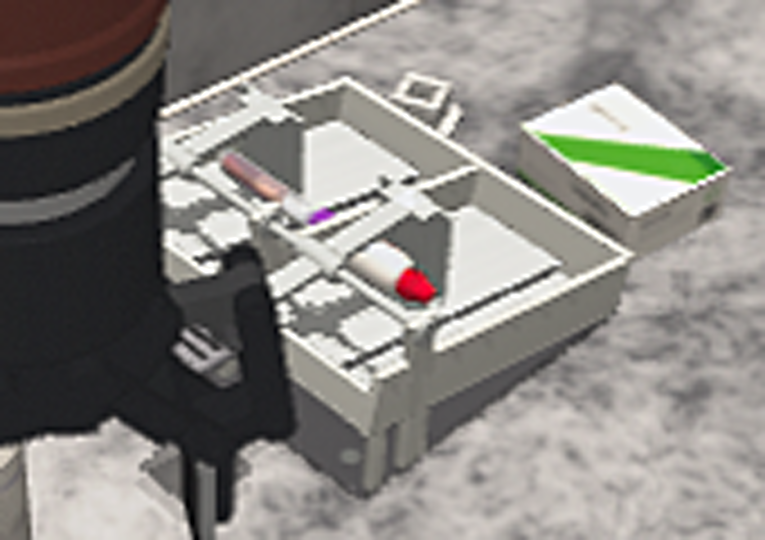

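```bash
cat > h.py <<'E'
from workcell import *
import cv2,numpy as np
from scipy.spatial.transform import Rotation as R
np.set_printoptions(precision=4,suppress=True)
def ray(s,p):
    u=cv2.undistortPoints(np.array([[p]],float),s['K'],s['dist'])[0,0]
    d=s['T'][:3,:3]@np.array([u[0],u[1],1]);return s['T'][:3,3],d/np.linalg.norm(d)
def onz(s,p,z):
    o,d=ray(s,p);return o+d*(z-o[2])/d[2]
def proj(s,P):
    Ti=np.linalg.inv(s['T']);return cv2.projectPoints(np.array([P],float),cv2.Rodrigues(Ti[:3,:3])[0],Ti[:3,3],s['K'],s['dist'])[0][0,0]
def tri(a,b):
    A=np.zeros((3,3));v=np.zeros(3)
    for o,d in(a,b):
        M=np.eye(3)-np.outer(d,d);A+=M;v+=M@o
    P=np.linalg.solve(A,v);return P,[np.linalg.norm((np.eye(3)-np.outer(d,d))@(P-o)) for o,d in(a,b)]
E
python3 - <<'E'
from h import *
s=snapshot('top')
for n,p in dict(right=(211.6,185.7),left=(216.6,236.2),w1=(202,174),w2=(222,176)).items(): print(n,onz(s,p,.099))
for n,p in dict(wall=(222,135),bottletop=(157,228),purple=(278,207)).items(): print(n,onz(s,p,.13 if n=='bottletop' else 0.05))
o=get_obs();r=R.from_rotvec(o['eef_rot']).as_matrix();print(r)
E
```

```text
right [0.5021 0.3035 0.099 ]
left [0.3986 0.2919 0.099 ]
w1 [0.5267 0.3237 0.099 ]
w2 [0.5225 0.2824 0.099 ]
wall [0.6256 0.2866 0.05  ]
bottletop [0.4117 0.4068 0.13  ]
purple [0.4653 0.1645 0.05  ]
[[ 0.4257 -0.0004 -0.9048]
 [ 0.9048 -0.0007  0.4257]
 [-0.0008 -1.      0.0001]]
```

Request:
apply_moves([
  [[32,-20,0],[0,0,0.08],-1],
  [[32,-20,0],[0,0,0.08],-1],
  [[32,-20,0],[0,0,0.08],-1],
  [[32,-20,0],[0,0,0.08],-1],
  [[32,-20,0],[0,0,0.08],-1],
  [[0,0,0],[0,0,0.08],-1],
  [[0,0,0],[0,0,0],-1],
  [[0,0,0],[0,0,0],-1],
])

```text
clock: 0.87
tool_pos: [0.3833, 0.3749, 0.2421]
eef_rot: [-1.191, -1.236, 1.237]
contact_force: [-0.3, 0.4, -0.6]
finger_gap: 0.0001
```

```bash
python3 - <<'E'
from h import *
o=get_obs();print(o['clock'],o['tool_pos'],o['finger_gap'],o['contact_force']);print(R.from_rotvec(o['eef_rot']).as_matrix())
for n in('scene','wrist'):
    s=snapshot(n);cv2.imwrite(f'pics/{n}1.png',s['color'][:,:,::-1])
    print(n,proj(s,[.502,.3035,.099]),proj(s,[.3986,.292,.099]))
E
```

```text
0.8667 [0.3833 0.3749 0.2421] 5.2904596390796015e-05 [-0.2789  0.3885 -0.5751]
[[-0.0369 -0.0008 -0.9993]
 [ 0.9993 -0.0001 -0.0369]
 [-0.0001 -1.      0.0008]]
scene [211.9166 208.1114] [244.273  232.2375]
wrist [175.2873 303.3965] [158.194  198.7455]
```

View pics/scene1.png

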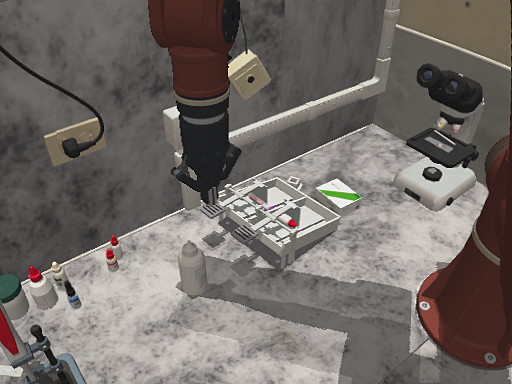

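View pics/wrist1.png

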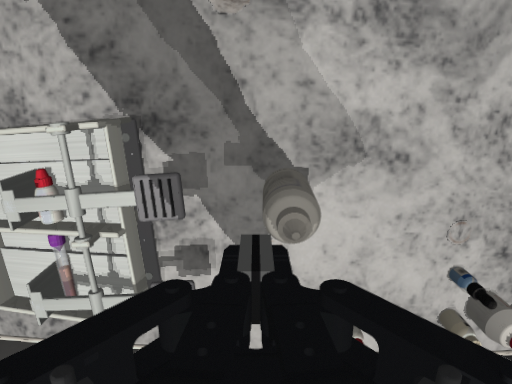

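```bash
python3 - <<'E'
from h import *
t=snapshot('top');s=snapshot('scene');w=snapshot('wrist')
print(tri(ray(t,(216.6,236.2)),ray(w,(159,197.5))),tri(ray(t,(211.6,185.7)),ray(s,(212,209.5))))
E
```

```text
(array([0.3989, 0.2921, 0.095 ]), [np.float64(0.00011400775481406289), np.float64(0.0001140077548139463)]) (array([0.5027, 0.3036, 0.0946]), [np.float64(0.00038506541379861725), np.float64(0.00038506541379861644)])
```

Request:
apply_moves([
  [[30,-18,0],[0,0,0],-1],
  [[30,-18,0],[0,0,0.05],-1],
  [[30,-18,-20],[0,0,0.05],-1],
  [[29,-17,-20],[0,0,0],-1],
  [[0,0,-30],[0,0,0],-1],
  [[0,0,-22],[0,0,0],-1],
  [[0,0,0],[0,0,0],-1],
  [[0,0,0],[0,0,0],-1],
])

```text
clock: 1.78
tool_pos: [0.5014, 0.3041, 0.1499]
eef_rot: [-1.138, -1.31, 1.314]
contact_force: [-0.2, -0.3, -0.7]
finger_gap: -0.0002
```

```bash
python3 - <<'E'
from h import *
o=get_obs();print(o['clock'],o['tool_pos'],o['contact_force'])
for n in('scene','top','wrist'):
    s=snapshot(n);a=s['color'][:,:,::-1]
    if n=='top':a=cv2.resize(a[120:280,170:350],None,fx=3,fy=3)
    if n=='scene':a=cv2.resize(a[140:300,150:370],None,fx=3,fy=3)
    cv2.imwrite(f'pics/{n}2.png',a)
E
```

```text
1.7833 [0.5014 0.3041 0.1499] [-0.1956 -0.2877 -0.6542]
```

View pics/scene2.png

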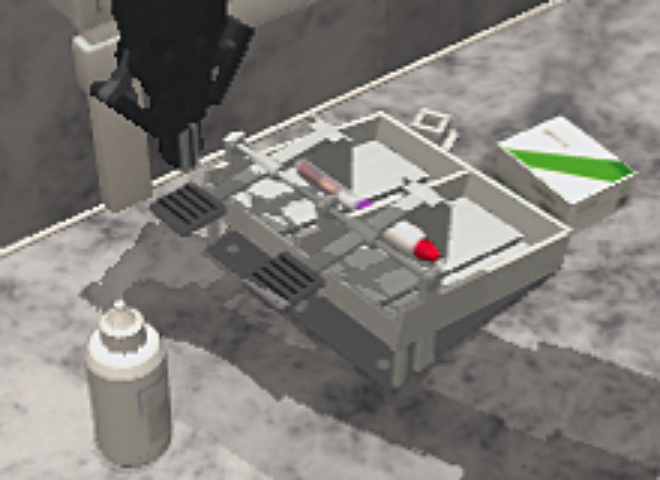

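View pics/top2.png

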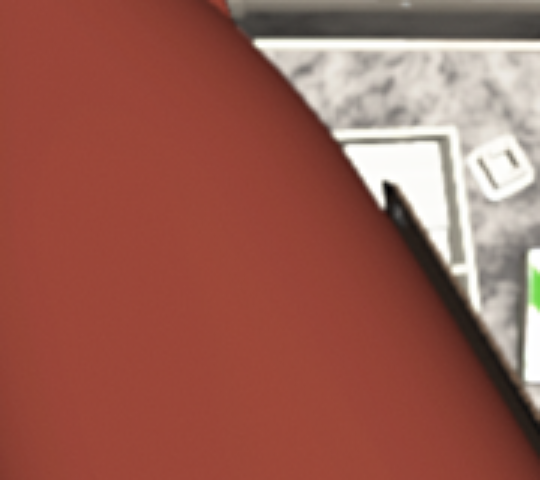

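View pics/wrist2.png

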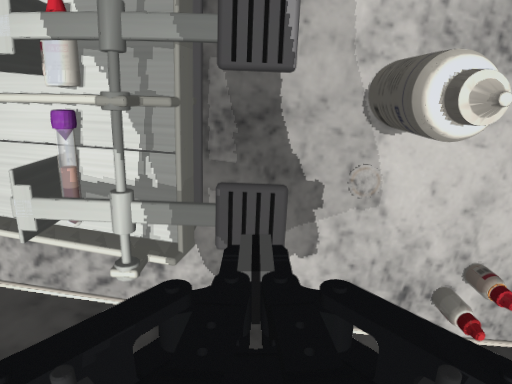

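Request:
apply_moves([
  [[0,0,-20],[0,0,0],-1],
  [[0,0,-15],[0,0,0],-1],
  [[0,0,-5],[0,0,0],-1],
  [[0,0,-5],[0,0,0],-1],
  [[0,0,0],[0,0,0],-1],
])

```text
clock: 2.35
tool_pos: [0.5026, 0.3045, 0.1058]
eef_rot: [-1.139, -1.313, 1.311]
contact_force: [-1.0, 0.8, 1.1]
finger_gap: -0.0002
```

Request:
apply_moves([
  [[0,0,-6],[0,0,0],-1],
  [[0,0,-6],[0,0,0],-1],
  [[0,0,-6],[0,0,0],-1],
  [[0,0,-4],[0,0,0],-1],
  [[0,0,0],[0,0,0],-1],
])

```text
clock: 2.77
tool_pos: [0.5027, 0.304, 0.0826]
eef_rot: [-1.14, -1.312, 1.312]
contact_force: [0.8, 0.4, 3.6]
finger_gap: -0.0001
```

```bash
python3 - <<'E'
from h import *
o=get_obs();print(o['clock'],o['tool_pos'],o['contact_force'])
a=snapshot('scene')['color'][140:300,150:370,::-1];cv2.imwrite('pics/scene3.png',cv2.resize(a,None,fx=3,fy=3))
E
```

```text
2.7667 [0.5027 0.304  0.0826] [0.8113 0.3665 3.5947]
```

View pics/scene3.png

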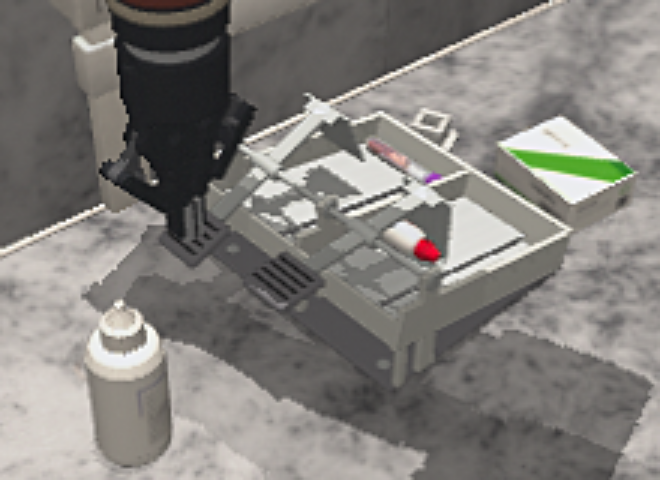

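The gate is up and the tube (crop ~(405,160)) is already rolling down the lane. I'll hold the paddle down until the tube settles.

Request:
apply_moves([
  [[0,0,0],[0,0,0],-1],
  [[0,0,0],[0,0,0],-1],
  [[0,0,0],[0,0,0],-1],
  [[0,0,0],[0,0,0],-1],
  [[0,0,0],[0,0,0],-1],
  [[0,0,0],[0,0,0],-1],
  [[0,0,0],[0,0,0],-1],
  [[0,0,0],[0,0,0],-1],
])

```text
clock: 3.48
tool_pos: [0.5026, 0.3041, 0.0834]
eef_rot: [-1.14, -1.312, 1.311]
contact_force: [0.9, 0.5, 3.0]
finger_gap: -0.0003
```

Request:
apply_moves([
  [[0,0,0],[0,0,0],-1],
  [[0,0,0],[0,0,0],-1],
  [[0,0,0],[0,0,0],-1],
  [[0,0,0],[0,0,0],-1],
  [[0,0,0],[0,0,0],-1],
  [[0,0,0],[0,0,0],-1],
  [[0,0,0],[0,0,0],-1],
  [[0,0,0],[0,0,0],-1],
])

```text
clock: 4.15
tool_pos: [0.5026, 0.3041, 0.0833]
eef_rot: [-1.14, -1.312, 1.312]
contact_force: [1.1, 0.9, 3.1]
finger_gap: -0.0
```

```bash
python3 - <<'E'
from h import *
a=snapshot('scene')['color'][140:300,150:370,::-1];cv2.imwrite('pics/scene4.png',cv2.resize(a,None,fx=3,fy=3))
E
```

Request:
apply_moves([
  [[0,0,0],[0,0,0],-1],
  [[0,0,0],[0,0,0],-1],
  [[0,0,0],[0,0,0],-1],
  [[0,0,0],[0,0,0],-1],
  [[0,0,0],[0,0,0],-1],
  [[0,0,0],[0,0,0],-1],
  [[0,0,0],[0,0,0],-1],
  [[0,0,0],[0,0,0],-1],
])

```text
clock: 4.87
tool_pos: [0.5026, 0.3041, 0.0833]
eef_rot: [-1.14, -1.312, 1.312]
contact_force: [1.8, 2.8, 3.2]
finger_gap: -0.0
```

```bash
python3 - <<'E'
from h import *
a=snapshot('scene')['color'][140:300,150:370,::-1];a=cv2.resize(a,None,fx=3,fy=3);cv2.imwrite('pics/scene5.png',a)
d=cv2.absdiff(a,cv2.imread('pics/scene4.png')).max(2);print(d.max(),(d>25).sum(),np.argwhere(d>25)[:3])
E
```

```text
147 873 [[ 95 120]
 [ 95 121]
 [ 95 122]]
```

View pics/scene5.png

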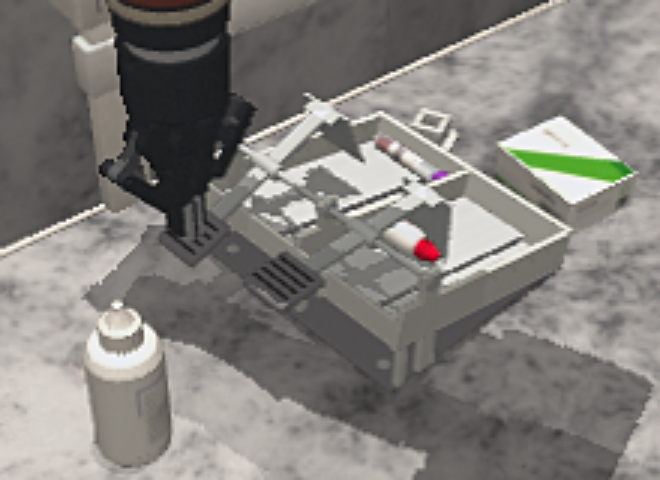

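Request:
apply_moves([
  [[0,0,0],[0,0,0],-1],
  [[0,0,0],[0,0,0],-1],
  [[0,0,0],[0,0,0],-1],
  [[0,0,0],[0,0,0],-1],
  [[0,0,0],[0,0,0],-1],
  [[0,0,0],[0,0,0],-1],
])

```text
clock: 5.42
tool_pos: [0.5026, 0.3041, 0.0833]
eef_rot: [-1.14, -1.312, 1.312]
contact_force: [1.6, 0.7, 3.6]
finger_gap: 0.0001
```

```bash
python3 - <<'E'
from h import *
s=snapshot('scene')
a=s['color'][140:300,150:370,::-1];a=cv2.resize(a,None,fx=3,fy=3);cv2.imwrite('pics/scene6.png',a)
for f in '45':
    d=cv2.absdiff(a,cv2.imread(f'pics/scene{f}.png')).max(2);print(d.max(),(d>25).sum(),(d[130:200,360:470]>25).sum(),d[130:200,360:470].max())
ex=np.array([-.111,.994,0]);ey=np.array([-.994,-.111,0]);O=np.array([.5025,.3035,0])-.078*ex+.065*ey
for nm,x,y,z in(('base',-.148,-.096,.025),('cap',-.148,-.008,.025),('startcap',-.058,-.008,.044)):
    p=proj(s,O+x*ex+y*ey+[0,0,z]);print(nm,(p-[150,140])*3)
print(get_obs()['contact_force'])
E
```

```text
147 558 0 13
70 101 0 7
base [370.1453 134.5501]
cap [445.9175 181.8189]
startcap [370.558  213.7641]
[1.6414 1.6436 2.9767]
```

Request:
apply_moves([
  [[0,0,7],[0,0,0],-1],
  [[0,0,7],[0,0,0],-1],
  [[0,0,7],[0,0,0],-1],
  [[0,0,10],[0,0,0],-1],
  [[0,0,20],[0,0,0],-1],
  [[0,0,30],[0,0,0],-1],
  [[0,0,40],[0,0,0],-1],
  [[0,0,40],[0,0,0],-1],
])

```text
clock: 6.13
tool_pos: [0.5015, 0.3033, 0.246]
eef_rot: [-1.139, -1.31, 1.313]
contact_force: [1.1, 1.2, -1.0]
finger_gap: -0.0003
```

Request:
apply_moves([
  [[-30,18,0],[0,0,0],-1],
  [[-30,18,0],[0,0,0],-1],
  [[-30,18,0],[0,0,0],-1],
  [[-32,20,0],[0,0,0],-1],
  [[-32,20,0],[0,0,0],-1],
  [[-32,20,0],[0,0,0],-1],
  [[-32,20,0],[0,0,0],-1],
  [[-30,20,0],[0,0,0],-1],
])

```text
clock: 6.8
tool_pos: [0.2526, 0.4582, 0.2451]
eef_rot: [-1.14, -1.312, 1.312]
contact_force: [0.2, 0.1, 0.1]
finger_gap: -0.0
```

Request:
apply_moves([
  [[0,0,0],[0,0,0],-1],
  [[0,0,0],[0,0,0],-1],
  [[0,0,0],[0,0,0],-1],
])

```text
clock: 7.05
tool_pos: [0.2546, 0.4578, 0.2447]
eef_rot: [-1.14, -1.312, 1.312]
contact_force: [0.3, -0.0, 0.6]
finger_gap: 0.0001
```

```bash
python3 - <<'E'
from h import *
o=get_obs();print(o['clock'],o['tool_pos'],o['contact_force'])
a=snapshot('scene')['color'][140:300,150:370,::-1];cv2.imwrite('pics/scene7.png',cv2.resize(a,None,fx=3,fy=3))
a=snapshot('top')['color'][120:280,130:390,::-1];cv2.imwrite('pics/top7.png',cv2.resize(a,None,fx=3,fy=3))
E
```

```text
7.05 [0.2546 0.4578 0.2447] [ 0.3378 -0.0083  0.6144]
```

View pics/scene7.png

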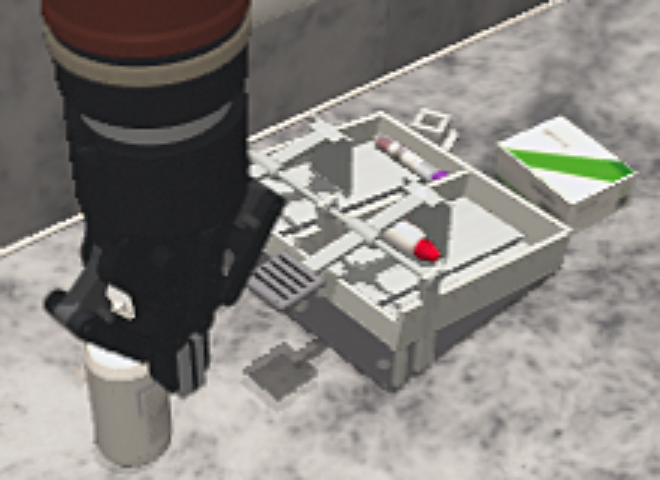

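View pics/top7.png

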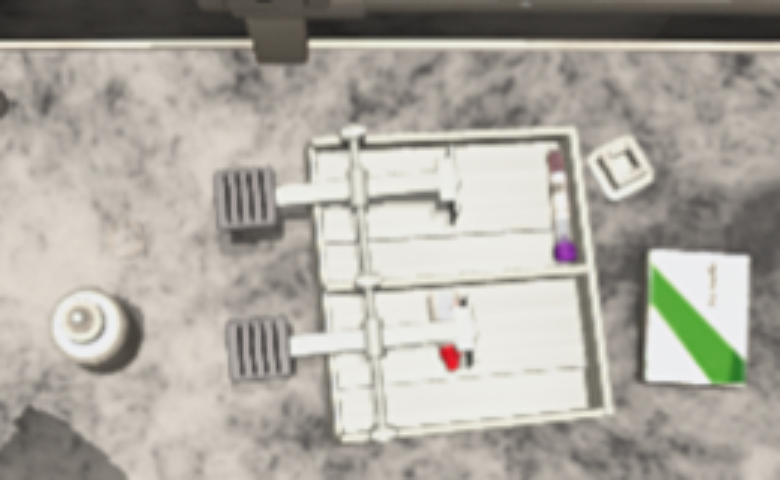

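The tube lies in the tray (top crop (560,205)). Both paddles are up and both gates are shut. The dropper bottle is still behind its gate, and the bystanders are where they were.

```bash
python3 -c "
from workcell import *
print(close_job())"
```

```text
the job is handed in; nothing more can be done
None
```

The tube is at rest in the tray and its gate is shut again. I handed the job in at about 7 s on the robot's clock.

- **What I did:** The tube was in the right (far) lane. I pressed that lane's paddle with the closed fingertips at about 3–4 N. I held it down for about 2.6 s, until the camera showed no more movement of the tube. Then I let the paddle up and moved the arm clear.
- **Last checks:** The final top and scene pictures show the tube in the tray, both paddles up and both gates shut. The dropper bottle is still behind its own gate, and the large bottle, carton and stand look unmoved. The force reading was back near zero.
- **Small disagreements:**
  - Two views put the paddle's height at about 95 mm, against the 99 mm given. I went by the contact force when pressing.
  - The tube's resting place in the picture is 2–4 px (a few mm) off where I predicted it.
  - While holding, the sideways force reading wandered up to about 3 N. I saw no stray contact in the pictures.

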